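# Find the rattling paperweight

### The job

One of the two yellow paperweights on the craft table has a loose slug inside. Pick one up and tilt it lengthwise in the air to feel whether the slug shifts; then set the rattling one down flat in the red repair tray, and the sound one flat on the middle of the stack of paper to hold it down. Set them down, don't drop them.

Things in the scene. Friction and masses are not known exactly. Their poses are not given: they have to be found in the camera images.
- place_1 (a point): Fixed point where one of two identical-looking sealed paperweights has its centre at the start (24 mm above its base, 30 above the table, on a cork mat 6 mm thick). Each: yellow housing, black ends, 120 mm long along this point's x, 44 wide (y), 48 high (z up), about 0.5 kg, with a hidden 0.34 kg steel slug, loose in one of the two. Which place holds the rattler changes from start to start.
- place_2 (a point): The same for the other paperweight, parallel to the first and 160 mm from it along y. Leaning the rattler lengthwise 25 to 30 degrees for half a second slides its slug to the low end, where it stays when levelled: up to 60 mm, so the level moments about y after leaning one way and the other differ by some 0.2 N m. In the sound one the slug is stuck fast, not always in the middle: no change.
- tray: Red plastic open repair tray, fixed: 210 mm (x) by 160 mm (y), 28 mm high, walls and floor 5 mm thick. Origin at the centre of its underside, on the table; z up. A weight standing in it has its centre 29 mm above this origin.
- stack_top (a point): Centre of the top face of a stack of paper with a lilac sheet on top, fixed: 210 mm (x) by 148 mm (y), 20 mm thick, on the table. z up. A weight standing on it has its centre 24 mm above this point.

How it is judged:
On the way:
1. a paperweight is held clear of the table (its centre above 80 mm) and leans lengthwise by 17 degrees or more (((height (world z) of sound_weight_center above 0.08 m and (angle between sound_weight_center's own x axis and vertical below 1.27 rad or angle between sound_weight_center's own x axis and vertical above 1.87 rad)) or (height (world z) of rattling_weight_center above 0.08 m and (angle between rattling_weight_center's own x axis and vertical below 1.27 rad or angle between rattling_weight_center's own x axis and vertical above 1.87 rad)))), for 0.2 s.
At the end, for the whole second after the job is handed in: The rattling paperweight stands flat (within 10 degrees) on the floor of the red tray, its centre within 70 mm of the tray's centre; the sound one stands flat on the paper stack, its centre within 50 mm of the stack's centre (heights within 10 mm); both at rest (horizontal distance between rattling_weight_center and tray below 0.07 m and z of rattling_weight_center in the frame of tray between 0.019 and 0.039 m and angle between each of rattling_weight_center, sound_weight_center's own z axis and vertical below 0.17 rad and horizontal distance between sound_weight_center and stack_top below 0.05 m and z of sound_weight_center in the frame of stack_top between 0.014 and 0.034 m and linear speed of each of sound_weight, rattling_weight below 0.03 m/s); the robot touches nothing.
It fails at once if a paperweight is dropped (falls, let go, faster than 0.8 m/s) ((linear speed of sound_weight above 0.8 m/s and contact force between the fingers and sound_weight below 0.2 N) or (linear speed of rattling_weight above 0.8 m/s and contact force between the fingers and rattling_weight below 0.2 N)).
It also fails if it takes over 64 s, if anything falls off the work surface, if the arm or the gripper's body presses on something with over 40 N, if the wrist force passes 120 N, or if a joint passes its speed limit or range.

### The arm

A 7-joint arm with a two-finger parallel gripper is mounted at the origin on the work surface. World frame = base frame: x ahead of the robot, y to its left, z up, the work surface at z = 0. Lengths are in m, angles in rad, forces in N, time in s.
With the tool pointing down it reaches from about 0.4 to 0.875 m from the base axis. Payload 19.3 kg.
Tool frame: the origin (TCP) lies midway between the tips of the shut fingers; the grasp point (between the pads) lies 19 mm behind it (bot.pinch_z is the distance from the TCP to the grasp point, in m); z points along the fingers, y is the line along which they close (so a half turn about z gives the same grasp; the last joint's range is limited). The gripper opens to 85 mm and grips with 20 to 120 N. Pads are 22 mm wide; open, the fingers measure 114 mm over their backs; the gripper's body (76 mm by 85 mm) begins 54 mm behind the grasp point. The pads swing forward as they close: fully open they stand 13 mm farther back than shut.
Start: joints at [1.245, 0.521, -0.036, 1.599, 0.021, 1.021, -0.113], TCP at [0.158, -0.605, 0.231] pointing down, gripper open.
Joint ranges: [-2.91, 2.91], [-0.3, 2.13], [-1.5, 1.42], [0.17, 2.43], [-1.26, 4.41], [0.16, 1.93], [-2.52, 2.52]. Speed limits (rad/s): [1.89, 1.89, 2.39, 2.39, 3.01, 3.01, 3.01].

### API

Orientations are given as [roll, pitch, yaw] about the fixed x, y, z axes, in that order (R = Rz(yaw) Ry(pitch) Rx(roll)).
In Python, from workcell import observe, viewer, bot gives the robot as it stands. The module is installed in compiled form; this text tells all that it offers.
- The arm moves only by the tool play_rows, never from a script. Its argument "motion" is a list of rows, each a list of 7 numbers: the shift along the tool's x, y, z in cm, then the turn, a rotation vector about the tool's x, y, z in rad, then the opening, from -1 (shut) to 1 (fully open), so that 0 is half open. A call has exactly 5 rows; each row is the pose to reach, as a shift and turn from the pose commanded when the call began, along the tool's axes at that moment; what a row does not reach only later rows make up. A row lasts 1/10 s, in which the tool goes at most 50 mm and 8.59 degrees, less where a joint would pass 70% of its speed; a pose out of reach is approached as far as the arm can. A call with a gripper value outside its range is refused whole. The fingers move at their own pace and stop on an object; "squeeze" is the grip in N (left out, the last holds). Time passes only in rows, so rows that repeat a pose let the fingers close, or fill a call up. It gives the time, the measured TCP pose, the force, the opening and the grip force at its end, in the units of the state.
- observe(): the state, without advancing time (a new reading comes with each control period).
- viewer.grab_frame(name): name is "side" or "top" or "wrist"; returns (picture, depth): 400x640x3 uint8, red, green, blue; 400x640 float32, m along the optical axis (not along the pixel's ray), 0 where there is no reading.
- viewer.camera_info(name): a dict with "fx", "fy", "cx", "cy" (pixels), "R" (3x3) and "t" (3): a world point X has camera coordinates R X + t. Camera axes: x right, y down, z forward; pixel columns grow to the right and rows downward; lengths in m; the calibration is good to about 2 mm. A picture is of the moment at which its call begins: read the wrist's pose just before it. camera_info takes no time and is no camera call; for the wrist camera it gives the pose at the moment of the call.
- bot.job_done(): hands the job in; it is judged then, once.
The state is a dict: "clock": time; "qpos": joint angles; "qd": joint speeds; "joint_efforts": joint torques, N m; "position": TCP position; "tool_rot": TCP orientation; "force": force on the tool from outside, world axes, zero at the start; "moment": the same for the moment, N m; "grip_width": finger opening in m; "finger_force": force on a finger pad.
Only numpy, scipy, OpenCV 4.12 (cv2) and the standard library are available. Lean on these libraries where they do the work, as an engineer would, in place of code of your own. Each camera call takes 0.05 s, during which the arm holds its last target. There are 200 camera calls.

## Working session

There is one attempt and no reset: what is moved stays moved. The work goes in short steps, Python scripts to look and compute and a tool call to move; the robot and the scene stay as the last step left them, time stands still between calls to the robot, and variables do not carry over. Pictures are saved under pics/ and viewed, at most 10 in all, crops included, and the job is handed in when it is done.

Besides the shell and the picture viewer there is one more tool, called after "Emit:" by a JSON object that holds its "method" and its "body". play_rows: Moves the arm, as the interface text tells. Its arguments: {"type":"object","properties":{"motion":{"type":"array"},"squeeze":{"type":"number"}},"required":["motion"]}

```bash
mkdir -p pics; python3 - <<'E'
from workcell import observe, viewer, bot
import cv2,numpy as np
s=observe();print(s, bot.pinch_z)
ims=[]
for n in("top","side"):
    p,d=viewer.grab_frame(n);np.savez(f"pics/{n}.npz",p=p,d=d,**{k:np.array(v) for k,v in viewer.camera_info(n).items()})
    cv2.imwrite(f"pics/{n}.png",p[:,:,::-1])
E
```

```text
{'clock': 0.0, 'qpos': array([ 1.24481152,  0.52203188, -0.03630467,  1.59998607,  0.02121005,
        1.02112593, -0.11281254]), 'qd': array([-0.00068462, -0.00011623, -0.00094965, -0.00054969,  0.00052582,
        0.00142994,  0.00208122]), 'joint_efforts': array([-7.79072197e-04, -9.27136016e+01,  1.97946019e+00, -3.69934165e+01,
        1.77843153e-02,  8.23680457e-03, -7.73483634e-06]), 'position': array([ 0.15799075, -0.60435212,  0.23072272]), 'tool_rot': array([-3.14043122e+00,  1.03782431e-04,  2.55747507e-01]), 'force': array([0.36616608, 0.09294313, 0.48899173]), 'moment': array([-0.01338164, -0.02084353,  0.00317707]), 'finger_force': 0.0, 'grip_width': 0.08519241513971164} 0.0187
```

View pics/top.png

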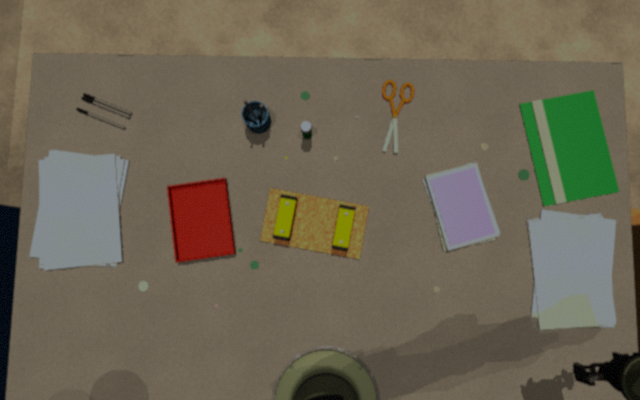

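View pics/side.png

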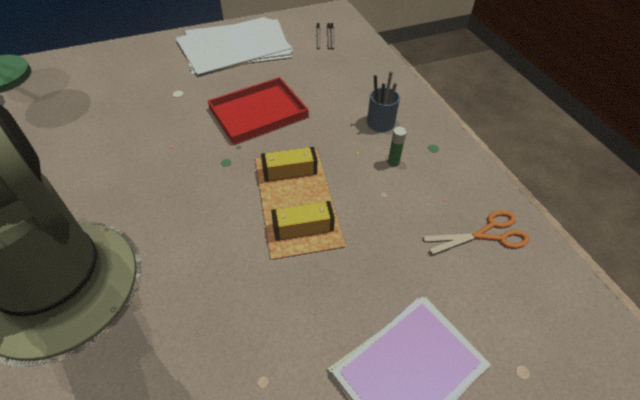

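The top view shows the weights at about (285,217) and (343,227) on the cork mat, the red tray at (201,221), and the lilac stack at (461,206). I'll segment these and convert them to world positions.

```bash
cat > h.py <<'E'
import cv2,numpy as np
def pts(f,mask):
    v,u=np.nonzero(mask&(f['d']>0));z=f['d'][v,u]
    c=np.c_[(u-f['cx'])/f['fx']*z,(v-f['cy'])/f['fy']*z,z]
    return (c-f['t'])@f['R']
def plane(f,uv,h):
    r=np.c_[(uv[:,0]-f['cx'])/f['fx'],(uv[:,1]-f['cy'])/f['fy'],np.ones(len(uv))]@f['R']
    o=-f['t']@f['R'];return o+r*((h-o[2])/r[:,2])[:,None]
E
python3 - <<'E'
from h import *
for n in("top","side"):
    f=dict(np.load(f"pics/{n}.npz"));hsv=cv2.cvtColor(f['p'],cv2.COLOR_RGB2HSV)
    print(n,-f['t']@f['R'])
    for name,lo,hi,h in(("yellow",(26,150,90),(34,255,255),.054),("red",(0,190,80),(5,255,255),.02),("lilac",(125,25,100),(160,255,255),.02)):
        m=cv2.inRange(hsv,lo,hi)
        if name=="red": m|=cv2.inRange(hsv,(172,190,80),(180,255,255))
        k,l,st,c=cv2.connectedComponentsWithStats(m)
        for i in range(1,k):
            if st[i,4]<150: continue
            P=pts(f,l==i);v,u=np.nonzero(l==i)
            Q=plane(f,np.c_[u,v].astype(float),h)
            r=cv2.minAreaRect((Q[:,:2]*1000).astype(np.float32))
            print(name,c[i].round(),st[i,4],"z pct",np.percentile(P[:,2],[5,50,95]).round(3),"med",np.median(P,0).round(3),"rect mm",np.round(r[0],1),np.round(r[1],1),round(r[2],1))
E
```

```text
top [0.38976407 0.0021285  1.4364458 ]
yellow [284. 217.] 595 z pct [0.048 0.053 0.058] med [0.486 0.117 0.053] rect mm [486.6 118. ] [ 44.9 101.3] 79.8
yellow [343. 227.] 574 z pct [0.049 0.054 0.058] med [ 0.461 -0.04   0.054] rect mm [460.7 -40.2] [ 42.3 101.5] 80.7
red [201. 220.] 4337 z pct [0.    0.005 0.026] med [0.479 0.35  0.005] rect mm [479.5 347.8] [207.7 160.2] 9.1
lilac [462. 206.] 3192 z pct [0.015 0.02  0.025] med [ 0.524 -0.368  0.02 ] rect mm [ 524.3 -368.2] [189.7 130.2] 16.6
side [ 0.29495475 -0.53086838  0.72886363]
yellow [288. 157.] 506 z pct [0.053 0.055 0.057] med [0.487 0.114 0.055] rect mm [488.5 115.4] [ 37.5 101.2] 80.0
yellow [302. 214.] 754 z pct [0.053 0.055 0.057] med [ 0.462 -0.044  0.055] rect mm [462.7 -42.4] [ 39.  101.4] 80.4
lilac [411. 362.] 8044 z pct [0.019 0.021 0.023] med [ 0.536 -0.364  0.021] rect mm [ 526.4 -370. ] [188.8 129.5] 16.5
```

Checks pass: the weights are 160 mm apart with tops at 0.054, and their yaw is −9.6°. The tray and stack sizes also match. I'll rotate the tool to the weights' yaw, then travel to place 2.

Emit:
{"method": "play_rows", "body": {"motion": [[0,0,0,0,0,0.14,1],[0,0,0,0,0,0.28,1],[0,0,0,0,0,0.42,1],[0,0,0,0,0,0.424,1],[0,0,0,0,0,0.424,1]], "squeeze": 100}}

```text
clock: 0.6
position: [0.1583, -0.6045, 0.2311]
tool_rot: [-3.141, 0.0, -0.164]
force: [-0.9, 0.1, -0.5]
grip_width: 0.0855
finger_force: 0.0
```

Emit:
{"method": "play_rows", "body": {"motion": [[4,-2,0,0,0,0,1],[8,-4,0,0,0,0,1],[12,-7,0,0,0,0,1],[16,-9,0,0,0,0,1],[20,-11,0,0,0,0,1]]}}

```text
clock: 1.1
position: [0.3754, -0.5288, 0.2314]
tool_rot: [-3.142, -0.0, -0.164]
force: [0.7, -0.6, -0.8]
grip_width: 0.0852
finger_force: 0.0
```

Emit:
{"method": "play_rows", "body": {"motion": [[0,-4.5,0,0,0,0,1],[0,-9,0,0,0,0,1],[0,-13.5,0,0,0,0,1],[0,-18,0,0,0,0,1],[0,-22,0,0,0,0,1]]}}

```text
clock: 1.6
position: [0.4107, -0.3107, 0.2314]
tool_rot: [-3.141, -0.0, -0.163]
force: [0.4, -0.9, -0.1]
grip_width: 0.0852
finger_force: 0.0
```

Emit:
{"method": "play_rows", "body": {"motion": [[0,-4.5,0,0,0,0,1],[0,-9,0,0,0,0,1],[0.2,-13.5,0,0,0,0,1],[0.4,-18,0,0,0,0,1],[0.6,-22.5,0,0,0,0,1]]}}

```text
clock: 2.1
position: [0.4542, -0.0903, 0.2316]
tool_rot: [3.141, -0.001, -0.164]
force: [0.7, 0.0, -0.7]
grip_width: 0.0853
finger_force: 0.0
```

Emit:
{"method": "play_rows", "body": {"motion": [[0,-4,0,0,0,0,1],[0,-4.9,1,0,0,0,1],[0,-4.9,5,0,0,0,1],[0,-4.9,9,0,0,0,1],[0,-4.9,11,0,0,0,1]]}}

```text
clock: 2.6
position: [0.461, -0.044, 0.1186]
tool_rot: [3.141, 0.003, -0.165]
force: [1.3, -0.4, 0.3]
grip_width: 0.0854
finger_force: 0.0
```

```bash
python3 - <<'E'
from workcell import observe, viewer
import cv2
s=observe();print(s['position'],s['tool_rot'],s['qpos'].round(2))
p,d=viewer.grab_frame("wrist");cv2.imwrite("pics/w1.png",p[:,:,::-1])
E
```

```text
[ 0.46097479 -0.0440434   0.11863901] [ 3.14119999e+00  2.67628017e-03 -1.64562610e-01] [ 0.06  0.45 -0.12  2.11  0.1   0.59 -1.86]
```

View pics/w1.png

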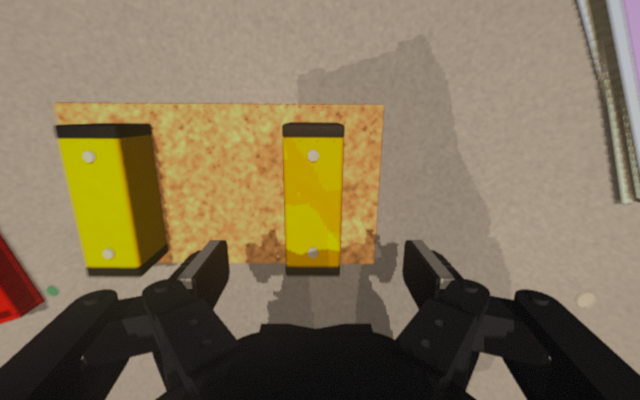

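The wrist view shows the weight, centred at column 313, lying between the fingers (mid-column about 316) and parallel to the pads. I'll descend and grip.

Emit:
{"method": "play_rows", "body": {"motion": [[0,-0.2,3,0,0,0,1],[0,-0.2,6,0,0,0,1],[0,-0.2,8.5,0,0,0,1],[0,-0.2,10,0,0,0,1],[0,-0.2,10.6,0,0,0,1]]}}

```text
clock: 3.15
position: [0.4623, -0.0421, 0.0145]
tool_rot: [3.141, 0.001, -0.166]
force: [-0.2, -0.7, 0.7]
grip_width: 0.0855
finger_force: 0.0
```

Emit:
{"method": "play_rows", "body": {"motion": [[0,0,0,0,0,0,0.5],[0,0,0,0,0,0,0],[0,0,0,0,0,0,-0.4],[0,0,0,0,0,0,-0.6],[0,0,0,0,0,0,-0.6]], "squeeze": 100}}

```text
clock: 3.65
position: [0.4633, -0.0419, 0.0165]
tool_rot: [-3.142, -0.002, -0.168]
force: [-3.7, -1.6, 14.7]
grip_width: 0.0432
finger_force: 101.5
```

Emit:
{"method": "play_rows", "body": {"motion": [[0,0,0,0,0,0,-1],[0,0,0,0,0,0,-1],[0,0,0,0,0,0,-1],[0,0,0,0,0,0,-1],[0,0,0,0,0,0,-1]]}}

```text
clock: 4.15
position: [0.4632, -0.0419, 0.0165]
tool_rot: [-3.142, -0.002, -0.168]
force: [-3.5, -1.3, 14.7]
grip_width: 0.0432
finger_force: 101.5
```

Emit:
{"method": "play_rows", "body": {"motion": [[0,0,-1.5,0,0,0,-1],[0,0,-5,0,0,0,-1],[1,0,-9,0,0,0,-1],[3,0,-13,0,0,0,-1],[4,0,-16,0,0,0,-1]]}}

```text
clock: 4.65
position: [0.5035, -0.0487, 0.1786]
tool_rot: [-3.141, -0.003, -0.168]
force: [0.8, -0.3, -6.2]
grip_width: 0.0428
finger_force: 103.2
```

Emit:
{"method": "play_rows", "body": {"motion": [[2,0,-2,0,0,0,-1],[3,0,-3,0,0,0,-1],[3,0,-3,0,0,0,-1],[3,0,-3,0,0,0,-1],[3,0,-3,0,0,0,-1]]}}

```text
clock: 5.15
position: [0.5306, -0.0534, 0.2046]
tool_rot: [3.141, 0.002, -0.168]
force: [-0.4, -0.2, -5.0]
grip_width: 0.0433
finger_force: 103.2
```

```bash
python3 - <<'E'
from workcell import observe
s=observe();print({k:np.round(v,3) if 0 else v for k,v in s.items() if k in('position','tool_rot','qpos','force','moment','finger_force')})
E
```

```text
{'qpos': array([ 0.091031  ,  0.41184699, -0.13430613,  1.86413157,  0.07002119,
        0.87175103, -1.81622222]), 'position': array([ 0.53057607, -0.05338315,  0.20461312]), 'tool_rot': array([ 3.14131715e+00,  1.59466398e-03, -1.68075184e-01]), 'force': array([-0.43226926, -0.17719068, -5.03018412]), 'moment': array([-0.0015945 , -0.03804353,  0.05788606]), 'finger_force': 103.18973779678345}
```

Emit:
{"method": "play_rows", "body": {"motion": [[0,0,0,0,0.12,0,-1],[0,0,0,0,0.24,0,-1],[0,0,0,0,0.36,0,-1],[0,0,0,0,0.48,0,-1],[0,0,0,0,0.5,0,-1]]}}

```text
clock: 5.65
position: [0.5284, -0.0532, 0.204]
tool_rot: [3.14, -0.497, -0.167]
force: [9.9, 6.3, 1.7]
grip_width: 0.0426
finger_force: 104.2
```

Emit:
{"method": "play_rows", "body": {"motion": [[0,0,0,0,0,0,-1],[0,0,0,0,0,0,-1],[0,0,0,0,0,0,-1],[0,0,0,0,0,0,-1],[0,0,0,0,0,0,-1]]}}

```text
clock: 6.15
position: [0.5321, -0.0537, 0.2054]
tool_rot: [-3.141, -0.5, -0.169]
force: [-0.2, 0.1, -5.5]
grip_width: 0.0426
finger_force: 104.4
```

Emit:
{"method": "play_rows", "body": {"motion": [[0,0,0,0,-0.12,0,-1],[0,0,0,0,-0.24,0,-1],[0,0,0,0,-0.36,0,-1],[0,0,0,0,-0.48,0,-1],[0,0,0,0,-0.5,0,-1]]}}

```text
clock: 6.65
position: [0.5333, -0.0539, 0.206]
tool_rot: [-3.138, 0.004, -0.17]
force: [-0.1, -0.7, -6.0]
grip_width: 0.0428
finger_force: 104.3
```

Emit:
{"method": "play_rows", "body": {"motion": [[0,0,0,0,0,0,-1],[0,0,0,0,0,0,-1],[0,0,0,0,0,0,-1],[0,0,0,0,0,0,-1],[0,0,0,0,0,0,-1]]}}

```text
clock: 7.15
position: [0.5315, -0.0532, 0.2056]
tool_rot: [3.141, -0.001, -0.168]
force: [-0.1, -0.1, -4.3]
grip_width: 0.043
finger_force: 104.3
```

```bash
cat > m.py <<'E'
from workcell import observe
import numpy as np
s=observe();y=s['tool_rot'][2]
print(s['position'],s['tool_rot'],s['force'],s['moment'],"about weight y:",s['moment']@[-np.sin(y),np.cos(y),0])
E
python3 m.py
```

```text
[ 0.53149094 -0.05320989  0.20559655] [ 3.14148678e+00 -9.12147047e-04 -1.67772988e-01] [-0.11738285 -0.13768426 -4.32605918] [ 0.0270695  -0.12662393  0.01489859] about weight y: -0.12032575976253737
```

Emit:
{"method": "play_rows", "body": {"motion": [[0,0,0,0,-0.12,0,-1],[0,0,0,0,-0.24,0,-1],[0,0,0,0,-0.36,0,-1],[0,0,0,0,-0.48,0,-1],[0,0,0,0,-0.5,0,-1]]}}

```text
clock: 7.65
position: [0.5322, -0.0534, 0.2036]
tool_rot: [-3.142, 0.505, -0.168]
force: [-1.5, 0.1, -5.4]
grip_width: 0.0427
finger_force: 104.3
```

Emit:
{"method": "play_rows", "body": {"motion": [[0,0,0,0,0,0,-1],[0,0,0,0,0,0,-1],[0,0,0,0,0,0,-1],[0,0,0,0,0,0,-1],[0,0,0,0,0,0,-1]]}}

```text
clock: 8.15
position: [0.5316, -0.0535, 0.2058]
tool_rot: [3.141, 0.499, -0.168]
force: [-0.4, 0.3, -4.9]
grip_width: 0.043
finger_force: 104.7
```

Emit:
{"method": "play_rows", "body": {"motion": [[0,0,0,0,0.12,0,-1],[0,0,0,0,0.24,0,-1],[0,0,0,0,0.36,0,-1],[0,0,0,0,0.48,0,-1],[0,0,0,0,0.5,0,-1]]}}

```text
clock: 8.65
position: [0.5301, -0.0534, 0.2064]
tool_rot: [3.141, -0.004, -0.168]
force: [0.3, -1.0, -5.5]
grip_width: 0.0427
finger_force: 104.5
```

Emit:
{"method": "play_rows", "body": {"motion": [[0,0,0,0,0,0,-1],[0,0,0,0,0,0,-1],[0,0,0,0,0,0,-1],[0,0,0,0,0,0,-1],[0,0,0,0,0,0,-1]]}}

```text
clock: 9.15
position: [0.5318, -0.0535, 0.2049]
tool_rot: [-3.141, 0.001, -0.168]
force: [0.3, -0.7, -5.0]
grip_width: 0.0429
finger_force: 104.5
```

```bash
python3 m.py
```

```text
[ 0.53184747 -0.05345082  0.20490905] [-3.14148109e+00  1.19503058e-03 -1.68377823e-01] [ 0.32337763 -0.73484891 -4.99235671] [ 0.00556632  0.09385737 -0.01220129] about weight y: 0.09346285664274434
```

The level moment changed by 0.21 N m between the two leans, so the held weight is the rattler. It goes to the tray, turned to the tray's yaw of 9°.

Emit:
{"method": "play_rows", "body": {"motion": [[0,0,0,0,0,-0.11,-1],[0,0,0,0,0,-0.22,-1],[0,0,0,0,0,-0.32,-1],[0,0,0,0,0,-0.327,-1],[0,0,0,0,0,-0.327,-1]]}}

```text
clock: 9.65
position: [0.5317, -0.0536, 0.2052]
tool_rot: [-3.141, 0.0, 0.156]
force: [0.7, 0.1, -5.9]
grip_width: 0.0427
finger_force: 104.6
```

Emit:
{"method": "play_rows", "body": {"motion": [[0,-3,0,0,0,0,-1],[0.2,-7,0,0,0,0,-1],[0.4,-11,0,0,0,0,-1],[0.5,-15,0,0,0,0,-1],[0.6,-19,0,0,0,0,-1]]}}

```text
clock: 10.15
position: [0.5072, 0.1367, 0.2054]
tool_rot: [3.142, -0.0, 0.156]
force: [0.3, -0.1, -5.0]
grip_width: 0.0426
finger_force: 104.5
```

Emit:
{"method": "play_rows", "body": {"motion": [[0.1,-4,0,0,0,0,-1],[0.2,-8,0,0,0,0,-1],[0.4,-12,0,0,0,0,-1],[0.5,-16,0,0,0,0,-1],[0.6,-20,0,0,0,0,-1]]}}

```text
clock: 10.65
position: [0.4815, 0.3352, 0.2053]
tool_rot: [3.141, 0.0, 0.156]
force: [1.4, -0.0, -4.8]
grip_width: 0.043
finger_force: 104.5
```

Emit:
{"method": "play_rows", "body": {"motion": [[0,-1.5,2,0,0,0,-1],[0,-1.5,5,0,0,0,-1],[0,-1.5,8,0,0,0,-1],[0,-1.5,10,0,0,0,-1],[0,-1.5,11,0,0,0,-1]]}}

```text
clock: 11.15
position: [0.4788, 0.3479, 0.0935]
tool_rot: [3.14, 0.002, 0.157]
force: [-0.1, 0.1, -4.7]
grip_width: 0.043
finger_force: 104.6
```

```bash
python3 - <<'E'
from workcell import observe, viewer
import cv2
s=observe();print(s['position'],s['tool_rot'],s['qpos'].round(2),s['force'])
p,d=viewer.grab_frame("side");cv2.imwrite("pics/s2.png",cv2.resize(p[30:230,120:440,::-1],None,fx=2.4,fy=2.4))
E
```

```text
[0.47884426 0.34793894 0.09345061] [3.14029403e+00 2.14236510e-03 1.56565259e-01] [-0.46  0.67 -0.39  1.78  0.35  0.76 -2.44] [-0.07641854  0.11871553 -4.73232513]
```

View pics/s2.png

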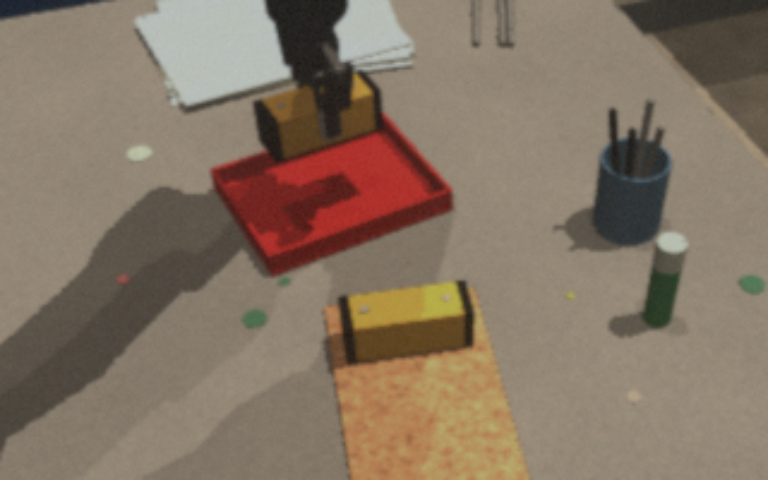

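The rattler hangs level over the tray, at about (320,115) in the crop, and parallel to its walls. I'll lower it slowly, adding a little yaw to stay away from the joint 7 limit.

Emit:
{"method": "play_rows", "body": {"motion": [[0,0,1.5,0,0,-0.08,-1],[0,0,3,0,0,-0.08,-1],[0,0,4.5,0,0,-0.08,-1],[0,0,6,0,0,-0.08,-1],[0,0,6.6,0,0,-0.08,-1]]}}

```text
clock: 11.7
position: [0.479, 0.348, 0.0276]
tool_rot: [3.141, 0.002, 0.238]
force: [-0.6, -0.7, -5.1]
grip_width: 0.043
finger_force: 104.6
```

Emit:
{"method": "play_rows", "body": {"motion": [[0,0,0.2,0,0,0,-1],[0,0,0.4,0,0,0,-1],[0,0,0.6,0,0,0,-1],[0,0,0.8,0,0,0,-1],[0,0,0.8,0,0,0,-1]]}}

```text
clock: 12.2
position: [0.4796, 0.3483, 0.0214]
tool_rot: [-3.142, -0.0, 0.239]
force: [-0.4, -0.4, -5.0]
grip_width: 0.0426
finger_force: 104.6
```

Emit:
{"method": "play_rows", "body": {"motion": [[0,0,0.1,0,0,0,-1],[0,0,0.2,0,0,0,-1],[0,0,0.3,0,0,0,-1],[0,0,0.4,0,0,0,-1],[0,0,0.4,0,0,0,-1]]}}

```text
clock: 12.7
position: [0.4794, 0.3483, 0.0172]
tool_rot: [3.142, 0.0, 0.239]
force: [0.3, -0.5, -5.6]
grip_width: 0.043
finger_force: 104.6
```

Emit:
{"method": "play_rows", "body": {"motion": [[0,0,0.1,0,0,0,-1],[0,0,0.15,0,0,0,-1],[0,0,0.2,0,0,0,-1],[0,0,0.25,0,0,0,-1],[0,0,0.25,0,0,0,-1]]}}

```text
clock: 13.2
position: [0.4795, 0.3484, 0.0156]
tool_rot: [3.141, -0.0, 0.239]
force: [-5.0, -4.0, 12.3]
grip_width: 0.0427
finger_force: 107.0
```

Contact. I'll release to a moderate opening (about 64 mm), let it settle, then rise.

Emit:
{"method": "play_rows", "body": {"motion": [[0,0,-0.1,0,0,0,0.1],[0,0,-0.1,0,0,0,0.2],[0,0,-0.1,0,0,0,0.4],[0,0,-0.1,0,0,0,0.5],[0,0,-0.1,0,0,0,0.5]]}}

```text
clock: 13.7
position: [0.4795, 0.3484, 0.0158]
tool_rot: [-3.142, -0.0, 0.239]
force: [-0.5, -0.5, 0.5]
grip_width: 0.0637
finger_force: 0.0
```

Emit:
{"method": "play_rows", "body": {"motion": [[0,0,-1,0,0,0,0.5],[0,0,-3,0,0,0,0.5],[0,0,-7,0,0,0,0.5],[0,0,-11,0,0,0,1],[0,0,-15,0,0,0,1]]}}

```text
clock: 14.2
position: [0.4792, 0.3483, 0.1681]
tool_rot: [-3.141, -0.0, 0.239]
force: [0.4, 0.3, 0.4]
grip_width: 0.0855
finger_force: 0.0
```

Emit:
{"method": "play_rows", "body": {"motion": [[0,0,0,0,0,0.13,1],[0,0,0,0,0,0.13,1],[0,0,0,0,0,0.13,1],[0,0,0,0,0,0.13,1],[0,0,0,0,0,0.13,1]]}}

```text
clock: 14.7
position: [0.4792, 0.3482, 0.1651]
tool_rot: [3.141, 0.001, 0.111]
force: [-0.2, 0.6, 0.0]
grip_width: 0.0857
finger_force: 0.0
```

```bash
python3 - <<'E'
from workcell import observe, viewer
import cv2
s=observe();print(s['position'],s['tool_rot'],s['qpos'].round(2),s['force'])
p,d=viewer.grab_frame("side");cv2.imwrite("pics/s3.png",cv2.resize(p[30:230,120:440,::-1],None,fx=2.4,fy=2.4))
E
```

```text
[0.47919787 0.34817571 0.16512739] [3.14105723e+00 1.25339255e-03 1.10566912e-01] [-0.44  0.57 -0.41  1.73  0.28  0.89 -2.43] [-0.18698231  0.63155141  0.0459363 ]
```

View pics/s3.png

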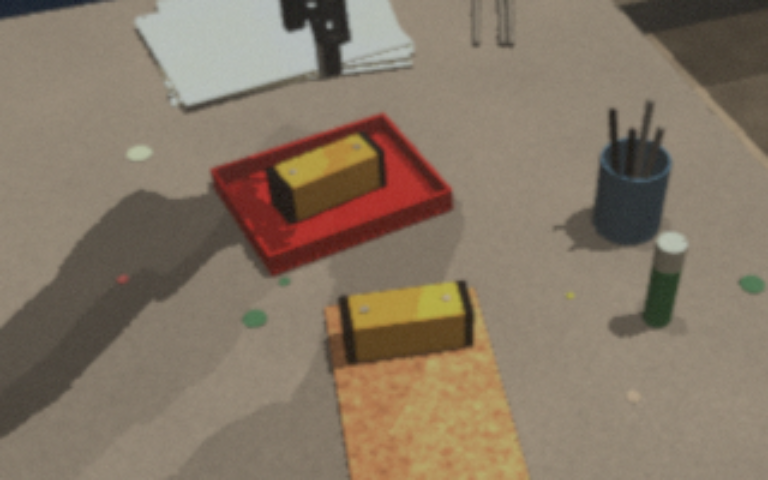

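The rattler sits flat in the tray, at (328,175) in the crop. Next is the sound weight.

Emit:
{"method": "play_rows", "body": {"motion": [[-0.3,4.5,0,0,0,0,1],[-0.7,9,0,0,0,0,1],[-1,13.5,0,0,0,0,1],[-1.4,18,0,0,0,0,1],[-1.7,22,0,0,0,0,1]]}}

```text
clock: 15.25
position: [0.4861, 0.1256, 0.1656]
tool_rot: [3.141, 0.001, 0.109]
force: [0.1, 0.1, 0.5]
grip_width: 0.0852
finger_force: 0.0
```

Emit:
{"method": "play_rows", "body": {"motion": [[0,1.2,0,0,0,0.1,1],[0,1.2,0,0,0,0.2,1],[0,1.2,0,0,0,0.279,1],[0,1.2,0,0,0,0.279,1],[0,1.2,0,0,0,0.279,1]]}}

```text
clock: 15.75
position: [0.4877, 0.1161, 0.1657]
tool_rot: [3.141, 0.0, -0.167]
force: [-0.2, -0.8, 0.3]
grip_width: 0.0854
finger_force: 0.0
```

Emit:
{"method": "play_rows", "body": {"motion": [[0,0,2,0,0,0,1],[0,0,4,0,0,0,1],[0,0,6,0,0,0,1],[0,0,7,0,0,0,1],[0,0,7,0,0,0,1]]}}

```text
clock: 16.25
position: [0.4871, 0.1159, 0.0948]
tool_rot: [3.141, 0.002, -0.168]
force: [0.4, 0.0, 0.2]
grip_width: 0.0853
finger_force: 0.0
```

Emit:
{"method": "play_rows", "body": {"motion": [[0.1,0,2.5,0,0,0,1],[0.1,0,5,0,0,0,1],[0.1,0,7,0,0,0,1],[0.1,0,7.7,0,0,0,1],[0.1,0,7.7,0,0,0,1]]}}

```text
clock: 16.75
position: [0.4887, 0.1159, 0.0189]
tool_rot: [3.141, 0.001, -0.17]
force: [0.8, 0.1, 0.5]
grip_width: 0.0854
finger_force: 0.0
```

Emit:
{"method": "play_rows", "body": {"motion": [[0,0,0,0,0,0,0.5],[0,0,0,0,0,0,0],[0,0,0,0,0,0,-0.4],[0,0,0,0,0,0,-1],[0,0,0,0,0,0,-1]], "squeeze": 100}}

```text
clock: 17.25
position: [0.4893, 0.1157, 0.02]
tool_rot: [-3.141, -0.001, -0.17]
force: [-4.0, -0.9, 18.4]
grip_width: 0.0431
finger_force: 101.7
```

Emit:
{"method": "play_rows", "body": {"motion": [[0,0,0,0,0,0,-1],[0,0,-1,0,0,0,-1],[0,0,-4,0,0,0,-1],[0,0,-8,0,0,0,-1],[0,0,-12,0,0,0,-1]]}}

```text
clock: 17.75
position: [0.4881, 0.1156, 0.1405]
tool_rot: [3.141, 0.001, -0.17]
force: [2.1, -0.0, -5.0]
grip_width: 0.0429
finger_force: 102.9
```

Emit:
{"method": "play_rows", "body": {"motion": [[0,0,-3,0,0,0,-1],[0,0,-5,0,0,0,-1],[0,0,-5,0,0,0,-1],[0,0,-5,0,0,0,-1],[0,0,-5,0,0,0,-1]]}}

```text
clock: 18.25
position: [0.4881, 0.1154, 0.1877]
tool_rot: [3.141, 0.002, -0.17]
force: [0.6, -0.6, -5.7]
grip_width: 0.0427
finger_force: 103.5
```

```bash
python3 m.py
```

```text
[0.48807372 0.11544526 0.18772698] [ 3.14078455e+00  1.79878599e-03 -1.70200946e-01] [ 0.57894454 -0.6133485  -5.72738858] [0.0132161  0.02232685 0.03107712] about weight y: 0.024242796186026157
```

Emit:
{"method": "play_rows", "body": {"motion": [[0.7,3,0,0,0,0,-1],[1.7,7,0,0,0,0,-1],[2.7,11,0,0,0,0,-1],[3.7,15,0,0,0,0,-1],[4.7,19,0,0,0,0,-1]]}}

```text
clock: 18.75
position: [0.5022, -0.081, 0.1876]
tool_rot: [3.142, 0.002, -0.17]
force: [0.3, -0.4, -5.6]
grip_width: 0.0427
finger_force: 103.4
```

Emit:
{"method": "play_rows", "body": {"motion": [[1,4,0,0,0,0,-1],[2,8,0,0,0,0,-1],[3,12,0,0,0,0,-1],[4,16,0,0,0,0,-1],[5,20,0,0,0,0,-1]]}}

```text
clock: 19.25
position: [0.5176, -0.2865, 0.1873]
tool_rot: [-3.141, 0.002, -0.17]
force: [0.9, 0.3, -5.2]
grip_width: 0.0429
finger_force: 103.4
```

Emit:
{"method": "play_rows", "body": {"motion": [[1,4,0,0,0,0,-1],[2,7,0,0,0,0,-1],[2.2,8.1,1,0,0,0,-1],[2.2,8.1,4,0,0,0,-1],[2.2,8.1,6,0,0,0,-1]]}}

```text
clock: 19.75
position: [0.5251, -0.3678, 0.1255]
tool_rot: [-3.14, 0.003, -0.17]
force: [-0.0, -0.4, -5.3]
grip_width: 0.0429
finger_force: 103.5
```

```bash
python3 m.py; python3 - <<'E'
from workcell import observe, viewer
import cv2
p,d=viewer.grab_frame("top");cv2.imwrite("pics/t4.png",cv2.resize(p[100:300,140:540,::-1],None,fx=2,fy=2))
E
```

```text
[ 0.52513069 -0.36784096  0.12547479] [-3.14001908  0.00318839 -0.17032492] [-0.00905334 -0.43377865 -5.30754749] [ 0.0106898   0.05727116 -0.05813492] about weight y: 0.05825438300044417
```

View pics/t4.png

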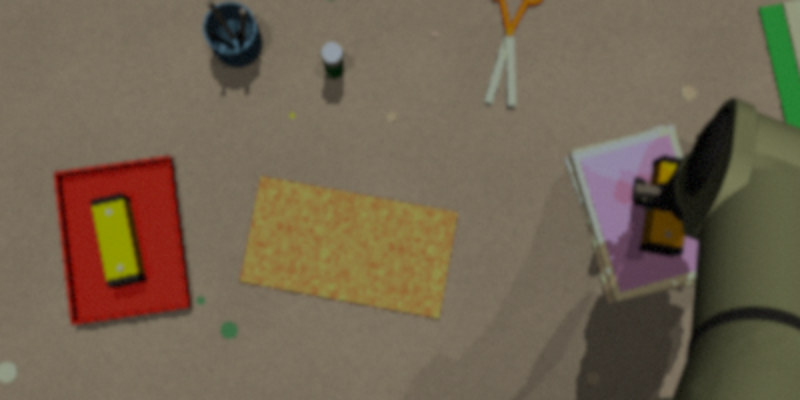

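The weight hangs over the stack, at about (665,205) in the crop, and the rattler lies inside the tray at (118,240). I'll lower it onto the stack.

Emit:
{"method": "play_rows", "body": {"motion": [[0,0,2,0,0,0,-1],[0,0,4,0,0,0,-1],[0,0,6,0,0,0,-1],[0,0,7.5,0,0,0,-1],[0,0,8.2,0,0,0,-1]]}}

```text
clock: 20.3
position: [0.5256, -0.3678, 0.0451]
tool_rot: [-3.141, 0.002, -0.17]
force: [0.2, 0.5, -4.2]
grip_width: 0.0426
finger_force: 103.6
```

Emit:
{"method": "play_rows", "body": {"motion": [[0,0,0.1,0,0,0,-1],[0,0,0.2,0,0,0,-1],[0,0,0.3,0,0,0,-1],[0,0,0.4,0,0,0,-1],[0,0,0.4,0,0,0,-1]]}}

```text
clock: 20.8
position: [0.5263, -0.3687, 0.0431]
tool_rot: [3.141, -0.0, -0.17]
force: [0.1, 1.0, -3.7]
grip_width: 0.0427
finger_force: 103.6
```

Emit:
{"method": "play_rows", "body": {"motion": [[0,0,0.1,0,0,0,-1],[0,0,0.2,0,0,0,-1],[0,0,0.3,0,0,0,-1],[0,0,0.4,0,0,0,-1],[0,0,0.4,0,0,0,-1]]}}

```text
clock: 21.3
position: [0.5262, -0.3685, 0.0386]
tool_rot: [-3.141, 0.0, -0.17]
force: [-0.5, -0.3, -5.1]
grip_width: 0.0428
finger_force: 103.6
```

Emit:
{"method": "play_rows", "body": {"motion": [[0,0,0.1,0,0,0,-1],[0,0,0.2,0,0,0,-1],[0,0,0.3,0,0,0,-1],[0,0,0.3,0,0,0,-1],[0,0,0.3,0,0,0,-1]]}}

```text
clock: 21.8
position: [0.5262, -0.3686, 0.0358]
tool_rot: [-3.142, 0.0, -0.17]
force: [0.9, -0.2, -5.2]
grip_width: 0.0429
finger_force: 103.6
```

Emit:
{"method": "play_rows", "body": {"motion": [[0,0,0.1,0,0,0,-1],[0,0,0.2,0,0,0,-1],[0,0,0.2,0,0,0,-1],[0,0,0.2,0,0,0,-1],[0,0,0.2,0,0,0,-1]]}}

```text
clock: 22.3
position: [0.5263, -0.3687, 0.0341]
tool_rot: [3.141, -0.0, -0.17]
force: [-3.9, 2.1, 5.5]
grip_width: 0.043
finger_force: 104.4
```

Contact again. Release and rise.

Emit:
{"method": "play_rows", "body": {"motion": [[0,0,0,0,0,0,0.1],[0,0,0,0,0,0,0.3],[0,0,0,0,0,0,0.6],[0,0,0,0,0,0,0.8],[0,0,0,0,0,0,0.8]]}}

```text
clock: 22.8
position: [0.5263, -0.3686, 0.0338]
tool_rot: [-3.142, 0.0, -0.17]
force: [-0.0, -0.1, -0.5]
grip_width: 0.0768
finger_force: 0.0
```

Emit:
{"method": "play_rows", "body": {"motion": [[0,0,-1,0,0,0,0.8],[0,0,-3,0,0,0,0.8],[0,0,-7,0,0,0,0.8],[0,0,-11,0,0,0,0.8],[0,0,-15,0,0,0,0.8]]}}

```text
clock: 23.3
position: [0.5261, -0.3685, 0.1862]
tool_rot: [3.142, -0.0, -0.17]
force: [0.7, -0.3, -0.2]
grip_width: 0.0768
finger_force: 0.0
```

Emit:
{"method": "play_rows", "body": {"motion": [[0,-4,0,0,0,0,0.8],[0,-9,0,0,0,0,0.8],[0,-14,0,0,0,0,0.8],[0,-18,0,0,0,0,0.8],[0,-20,0,0,0,0,0.8]]}}

```text
clock: 23.8
position: [0.5609, -0.1674, 0.1849]
tool_rot: [-3.141, -0.001, -0.166]
force: [-0.2, -0.9, -0.5]
grip_width: 0.077
finger_force: 0.0
```

```bash
python3 - <<'E'
from h import *
from workcell import observe, viewer
p,d=viewer.grab_frame("top");cv2.imwrite("pics/t5.png",cv2.resize(p[100:300,140:540,::-1],None,fx=2,fy=2))
f=dict(p=p,d=d,**{k:np.array(v) for k,v in viewer.camera_info("top").items()})
m=cv2.inRange(cv2.cvtColor(p,cv2.COLOR_RGB2HSV),(24,150,70),(34,255,255))
k,l,st,c=cv2.connectedComponentsWithStats(m)
for i in range(1,k):
    if st[i,4]>150: P=pts(f,l==i);print(c[i],st[i,4],np.median(P,0),np.percentile(P[:,2],[5,95]))
print(observe()['force'])
E
```

```text
[467.04710921 202.77730193] 467 [ 0.53103047 -0.36877335  0.06744474] [0.06234849 0.07223436]
[197.48966614 219.3418124 ] 629 [0.4783356  0.34763132 0.05255753] [0.04736952 0.05752971]
[1.30613771 4.3523012  0.51082712]
```

View pics/t5.png

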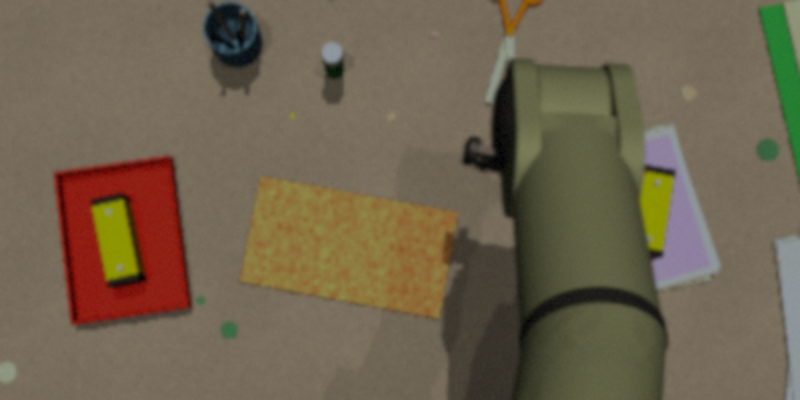

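The picture shows the sound weight on the lilac sheet, at about (658,210) in the crop and partly hidden by the arm. Its measured position is (0.53,−0.369) with the top at 0.067. The rattler is in the tray at (0.478,0.348) with its top at 0.053. Both are flat and centred, so I'm handing in.

```bash
python3 -c "
from workcell import bot
print(bot.job_done())"
```

```text
the job is handed in; nothing more can be done
None
```

The job is handed in: the weight from place 2 proved to be the rattler (its level moment shifted 0.21 N m between leans) and stands flat in the red tray; the sound one stands flat on the paper stack, both within about 10 mm of centre by camera.

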